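# Clear the board and draw the chef's knife

### The job

The pepper mill has been left standing on the cutting board: first put it back upright on the condiment tray beside the salt mill and let go of it. Then draw the chef's knife, the one with the longest and thickest handle, out of the knife block and bring it over the board as a cook about to slice does: blade level, edge down, the middle of the blade over the board and a hand's breadth (about 8 cm) above it. Finish while still holding it there, touching nothing else with it, and leave everything else standing where it is.

Things in the scene. Friction and masses are not known exactly. Their poses are not given: they have to be found in the camera images.
- board: Flat plastic cutting board lying on the worktop, 260 mm along its x, 340 mm along its y, 15 mm thick, fixed. Origin: centre of its underside, on the worktop (z = 0).
- tray: Shallow wooden condiment tray, fixed: 250 mm along its x, 115 mm along its y, rim 16 mm high and 6 mm thick, floor 6 mm above the worktop. Origin: centre of its underside. The salt mill stands on the half towards -x; the half towards +x is free, its middle about 58 mm from the origin.
- pepper_mill: Dark wooden pepper mill, loose, 0.3 kg, standing on the board, 193 mm tall. Foot 54 mm across, waist 37 mm (62 to 85 mm up), shoulder 47 mm (112 to 124 mm up), straight cylindrical head 44 mm across from 138 to 166 mm up (grip here from above), brass knob 15 mm across on top from 178 to 193 mm. Origin: centre of its foot; z up its axis.
- salt_mill: Light wooden salt mill of the same shape and size, standing on the tray; leave it there. Origin: centre of its foot.
- block: Wooden knife block, fixed, 160 mm wide (its y), 183 mm long at its foot, 181 mm high. Three knives in any order in slots at y = -55, 0, 55 mm slope down into it at 50 degrees to the worktop, edges down, handles up and out at its -x side (robot's side). The sloping face with the slots' mouths is square to the knives. Origin: centre of its underside; z up.
- block_face (a point): Mouth of the middle slot on the block's sloping face, 155 mm above the worktop. From here the slots run down along (cos 50, 0, -sin 50) in the block's frame; they are 8 mm wide (blade 3 mm) and 48 mm across: draw a knife straight out along the slot by at least 165 mm. The block reaches 26 mm higher than this point.
- chef_knife: Chef's knife, loose, 0.2 kg, black handle. x runs along the blade to the tip, z from edge to spine (upright when the blade is level, edge down). In the block x points down the slot. Origin: centre of the handle's front end, resting on the block's face. Handle x -115 to 0, y -10 to 10 (grip across this), z -14 to 14 mm. Blade x 0 to 160 mm, 3 mm thick, spine at z = 14, edge at z = -28 mm. Balances near x = 0.
- chef_handle (a point): Good place to grip the chef's knife: on its handle's centre line, 47 mm from the butt end, at (-68, 0, 0) mm in the knife's frame.
- chef_edge (a point): Point on the knife's edge halfway along the blade, at (80, 0, -28) mm in the knife's frame.
- chef_tip (a point): Tip of the chef's knife, at (160, 0, +6) mm in the knife's frame.
- utility_knife: Smaller black-handled knife in another slot (handle 90 mm long, 16 mm thick); leave it in place. Origin on the block's face.
- paring_knife: Smallest black-handled knife in the remaining slot (handle 78 mm long, 15 mm thick); leave it in place. Origin on the block's face.
- oil_bottle: Green glass oil bottle, 70 mm across, 260 mm tall, beyond the board; a bystander. Origin: centre of its underside.
- clay_bowl: Terracotta bowl, 124 mm across, 50 mm high, beyond the board; a bystander. Origin: centre of its underside.
- mustard_jar: Jar with black lid, 66 mm across, 80 mm tall, beyond the tray; a bystander. Origin: centre of its underside.
- spice_jar: Amber jar with steel lid, 60 mm across, 85 mm tall, left of the board; a bystander. Origin: centre of its underside.
- carton: Closed cardboard carton 110 x 80 x 45 mm high, in front of the knife block; a bystander. Origin: centre of its underside.
- table: White worktop, its top at z = 0.
There are look-alikes about, which are no part of the job. Leave any blue or purple look-alike of the pepper_mill alone.

How it is judged (in metres and radians):
On the way, in this order (a step that is already met when the one before it is completed fails the run):
1. the pepper mill stands upright on the condiment tray, let go, while the chef's knife is still in the block (x of pepper_mill in the frame of tray between -0.11 and 0.11 m and y of pepper_mill in the frame of tray between -0.05 and 0.05 m and height (world z) of pepper_mill below 0.012 m and angle between pepper_mill's own z axis and vertical below 0.1 rad and linear speed of pepper_mill below 0.03 m/s and contact force between pepper_mill and tray above 0.8 N and contact force between pepper_mill and the fingers below 0.1 N and not (height (world z) of chef_tip above 0.2 m or x of chef_tip in the frame of block below -0.13 m or y of chef_tip in the frame of block above 0.09 m or y of chef_tip in the frame of block below -0.09 m)), for 0.2 s.
2. the chef's knife is drawn wholly out of the block, held by the fingers ((height (world z) of chef_tip above 0.2 m or x of chef_tip in the frame of block below -0.13 m or y of chef_tip in the frame of block above 0.09 m or y of chef_tip in the frame of block below -0.09 m) and contact force between chef_knife and the fingers above 2 N), for 0.1 s.
At the end, for the whole second after the job is handed in: The pepper mill stands upright, untouched, on the tray. The fingers alone hold the chef's knife still, touching nothing else: blade level and edge down within 0.25 rad, mid-edge above the board's outline, 30 to 130 mm over its surface. Bystanders within 40 mm of their places (x of pepper_mill in the frame of tray between -0.11 and 0.11 m and y of pepper_mill in the frame of tray between -0.05 and 0.05 m and height (world z) of pepper_mill below 0.012 m and angle between pepper_mill's own z axis and vertical below 0.1 rad and linear speed of pepper_mill below 0.03 m/s and contact force between pepper_mill and tray above 0.8 N and contact force between pepper_mill and the fingers below 0.1 N and contact force between chef_knife and the fingers above 2 N and contact force between chef_knife and board below 0.05 N and contact force between chef_knife and block below 0.05 N and contact force between chef_knife and table below 0.05 N and contact force between chef_knife and tray below 0.05 N and contact force between chef_knife and pepper_mill below 0.05 N and angle between chef_knife's own z axis and vertical below 0.25 rad and x of chef_edge in the frame of board between -0.13 and 0.13 m and y of chef_edge in the frame of board between -0.17 and 0.17 m and height (world z) of chef_edge between 0.045 and 0.145 m and linear speed of chef_knife below 0.05 m/s and angular speed of chef_knife below 0.3 rad/s); the arm keeps its last pose, push and grip.
It fails at once if a bystander is shifted by more than 40 mm or tipped over (distance of any of salt_mill, utility_knife, paring_knife, oil_bottle, clay_bowl, mustard_jar, spice_jar, carton from where it was at the start of the episode above 0.04 m or angle between any of salt_mill, oil_bottle, clay_bowl, mustard_jar, spice_jar, carton's own z axis and vertical above 0.5 rad).
It fails at once if the pepper mill is dropped or knocked over (angle between pepper_mill's own z axis and vertical above 0.8 rad or (linear speed of pepper_mill above 0.6 m/s and contact force between pepper_mill and the fingers below 0.05 N)).
It also fails if it takes over 64 s, if anything falls off the work surface, if the arm or the gripper's body presses on something with over 40 N, if the wrist force passes 120 N, or if a joint passes its speed limit or range.

### The arm

A 7-joint arm with a two-finger parallel gripper is mounted at the origin on the work surface. World frame = base frame: x ahead of the robot, y to its left, z up, the work surface at z = 0. Lengths are in m, angles in degrees, forces in N, time in s.
With the tool pointing down it reaches from about 0.4 to 0.85 m from the base axis. Payload 4.5 kg.
Tool frame: the origin (TCP) lies midway between the tips of the shut fingers; the grasp point (between the pads) lies 19 mm behind it (env.grasp_offset is the z of the grasp point in the tool frame, in m); z points along the fingers, y is the line along which they close (so a half turn about z gives the same grasp; the last joint's range is limited). The gripper opens to 85 mm and grips with 20 to 120 N. Pads are 22 mm wide; open, the fingers measure 114 mm over their backs; the gripper's body (76 mm by 85 mm) begins 54 mm behind the grasp point. The pads swing forward as they close: fully open they stand 13 mm farther back than shut.
Start: joints at [71.093, 39.483, -11.15, 89.685, 9.013, 51.709, -12.324], TCP at [0.222, -0.584, 0.231] pointing down, gripper open.
Joint ranges: [-172.22, 172.22], [-26.19, 119.32], [-84.43, 86.54], [7.71, 146.69], [-57.33, 237.33], [2.42, 119.75], [-152.13, 152.13]. Speed limits (degrees/s): [147.25, 147.25, 180, 180, 180, 180, 180].

### API

Orientations are given as [roll, pitch, yaw] about the fixed x, y, z axes, in that order (R = Rz(yaw) Ry(pitch) Rx(roll)).
In Python, from plant import env gives the robot as it stands.
- The arm moves only by the shell command python3 -m creep 'ROWS' [FORCE]. ROWS is JSON, a list that holds one entry, the list of rows, each a list of 7 numbers: the turn, a rotation vector about the world's x, y, z in rad, then the shift along the world's x, y, z in m, then the gripper's target within -1 to 1 (fully open at 1, half-way at 0, shut at -1). In form: [[[rx, ry, rz, dx, dy, dz, grip], ...]]. A call has 1 to 5 rows; each row shifts and turns the commanded pose from where the row before left it; what a row does not reach is not made up. A row lasts 1/10 s, in which the tool goes at most 50 mm and 8.59 degrees, less where a joint would pass 70% of its speed; a pose out of reach is approached as far as the arm can. A call with a gripper value outside its range is refused whole. The fingers move at their own pace and stop on an object; FORCE is the grip in N (left out, the last holds). Time passes only in rows, so rows that do not move let the fingers close. It gives the time, the measured TCP pose, the force, the opening and the grip force at its end, in the units of the state.
- env.read_state(): the state, without advancing time (a new reading comes with each control period).
- env.get_image(name): name is "scene" or "top" or "wrist"; returns a dict with "pixels" (400x640x3 uint8, red, green, blue), "depth" (400x640 float32, m along the optical axis (not along the pixel's ray), 0 where there is no reading), "fx", "fy", "cx", "cy" (pixels), "k1" (the pictures are not rectified: a ray, as slopes to the right and down, at radius r is drawn at 1 + k1 r^2 times it, then the intrinsics apply), "origin" and "attitude" of the camera in the world; the wrist camera has in their place "mount" (4x4, takes a point from camera to tool coordinates, whose origin is the TCP and whose axes are the flange's). Camera axes: x right, y down, z forward; pixel columns grow to the right and rows downward; lengths in m; the calibration is good to about 2 mm. A picture is of the moment at which its call begins: read the wrist's pose just before it.
- env.hand_in(): hands the job in; it is judged then, once.
The state is a dict: "time_s": time; "qpos": joint angles; "qd": joint speeds; "tau": joint torques, N m; "eef_pos": TCP position; "orientation": TCP orientation; "wrist_force": force on the tool from outside, world axes, zero at the start; "wrist_torque": the same for the moment, N m; "grip_width": finger opening in m; "grip_force": force on a finger pad.
Only numpy, scipy, OpenCV 4.12 (cv2) and the standard library are available. Lean on these libraries where they do the work, as an engineer would, in place of code of your own. Each camera call takes 0.05 s, during which the arm holds its last target. There are 200 camera calls.

## Working session

There is one attempt and no reset: what is moved stays moved. The work goes in short steps, Python scripts to look and compute and a shell command to move; the robot and the scene stay as the last step left them, time stands still between calls to the robot, and variables do not carry over. Pictures are saved under pics/ and viewed, at most 10 in all, crops included, and the job is handed in when it is done.

```bash
mkdir -p pics; ls; cat > h.py <<'E'
from plant import env
import numpy as np, cv2, pickle
from scipy.spatial.transform import Rotation as R
def att(a):
    a=np.array(a,float)
    if a.shape==(3,3): return a
    return R.from_euler('xyz',a,degrees=True).as_matrix()
def cloud(name):
    s=env.read_state(); im=env.get_image(name)
    v,u=np.mgrid[0:400,0:640]
    K=np.array([[im['fx'],0,im['cx']],[0,im['fy'],im['cy']],[0,0,1.]])
    p=cv2.undistortPoints(np.stack([u.ravel(),v.ravel()],1).astype(float)[:,None],K,np.array([im['k1'],0,0,0,0.])).reshape(400,640,2)
    d=im['depth'][...,None]; P=np.concatenate([p*d,d],2)
    if 'mount' in im:
        M=np.array(im['mount']); P=P@M[:3,:3].T+M[:3,3]
        P=P@att(s['orientation']).T+np.array(s['eef_pos'])
    else: P=P@att(im['attitude']).T+np.array(im['origin'])
    P[im['depth']==0]=np.nan
    return im['pixels'],P,im
E
python3 - <<'E'
from h import *
for n in('scene','top'):
    px,P,im=cloud(n); cv2.imwrite(f'pics/{n}0.png',px[...,::-1]); np.savez(f'{n}0.npz',px=px,P=P)
    print(n,im['origin'],im['attitude'],im['fx'],im['k1'],np.nanmin(P,(0,1)),np.nanmax(P,(0,1)))
print(env.read_state(),env.grasp_offset)
E
```

```text
pics
scene [ 1.54039    -0.17575527  0.96075651] [-129.51577494   -0.48520943   82.22640551] 479.68974004609953 -0.03887408980389455 [-1.6657057  -1.97990039 -0.77914424] [1.03529412 1.98496104 0.60020291]
top [ 0.40774517 -0.01304033  1.1439028 ] [-170.13836762   -0.64553334  -90.30397035] 414.95309582045184 -0.010602288212316178 [-0.03167887 -1.68370907 -0.77178955] [1.7991806  1.58667539 0.4267756 ]
{'time_s': 0.1, 'qpos': array([ 71.09263419,  39.53103964, -11.14521718,  89.73956766,
         9.01138722,  51.71027928, -12.32418762]), 'qd': array([ 3.71676797e-02, -7.61832421e-02,  8.67094474e-05, -1.69723134e-01,
       -9.35551298e-02, -3.42877865e-02,  8.61078379e-03]), 'tau': array([-3.37196150e-03, -5.40607953e+01, -1.27127811e+00, -1.58987796e+01,
        9.45845386e-03,  4.39518233e-03,  4.61998653e-07]), 'eef_pos': array([ 0.22213927, -0.58354954,  0.23053223]), 'orientation': array([-1.79901019e+02,  6.12460598e-03,  2.08478129e+01]), 'wrist_force': array([-0.58350508, -1.05271217,  0.48496326]), 'wrist_torque': array([-0.01415379,  0.02155404, -0.02463476]), 'grip_force': 0.0, 'grip_width': 0.08563273186585753} -0.0187
```

View pics/scene0.png

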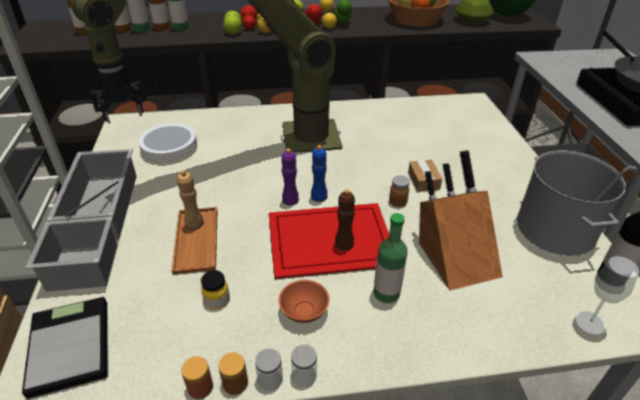

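View pics/top0.png

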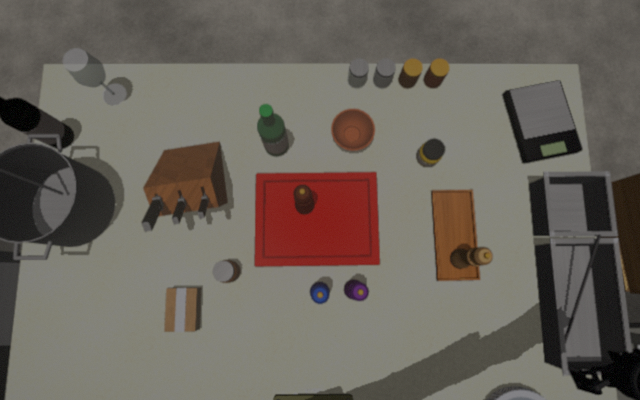

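The pictures show the pepper mill at top (303,198) on the red board, the tray at (457,235) with the salt mill on its near half, and the block at (190,180). The leftmost handle at (152,212) is the largest. Blue and purple look-alikes stand at (320,292) and (357,290).

```bash
cat > m.py <<'E'
from h import *
T=np.load('top0.npz');S=np.load('scene0.npz')
def pts(D,u0,u1,v0,v1): return D['P'][v0:v1,u0:u1].reshape(-1,3),D['px'][v0:v1,u0:u1].reshape(-1,3).astype(int)
def f(n,D,box,zlo,zhi,cond=lambda c:np.ones(len(c),bool)):
    p,c=pts(D,*box); m=(p[:,2]>zlo)&(p[:,2]<zhi)&cond(c); p=p[m]
    print(n,len(p),'med',np.median(p,0).round(4),'min',np.percentile(p,2,0).round(4),'max',np.percentile(p,98,0).round(4)); return p
def rect(p):
    r=cv2.minAreaRect((p[:,:2]*1000).astype(np.float32)); print('  rect mm',np.round(r[0],1),np.round(r[1],1),round(r[2],2)); return r
red=lambda c:(c[:,0]>120)&(c[:,1]<60)
rect(f('board',T,(240,395,160,280),.005,.03,red))
wood=lambda c:(c[:,0]>c[:,2]+40)
rect(f('tray',T,(420,495,180,290),.004,.025,wood))
def circ(p):
    from scipy.optimize import least_squares
    s=least_squares(lambda x:np.hypot(p[:,0]-x[0],p[:,1]-x[1])-x[2],[*p[:,:2].mean(0),.022],loss='soft_l1',f_scale=.002).x; print('  circ',s.round(4))
for n,D,b in(('pepT',T,(285,320,180,220)),('pepS',S,(330,360,185,255))):
    for lo,hi in((.153,.181),(.182,.194),(.127,.139),(.195,.23)):
        try:circ(f(n,D,b,lo,hi))
        except Exception as e:print(n,lo,'none',e)
for n,D,b in(('saltT',T,(445,500,240,275)),('saltS',S,(170,210,165,235))):
    for lo,hi in((.144,.172),(.118,.13)):
        try:circ(f(n,D,b,lo,hi))
        except Exception as e:print(n,lo,'none',e)
# knives
blk=lambda c:(c.max(1)<75)
allp=[]
for D,b in((T,(135,220,180,240)),(S,(415,485,145,200))):
    p=f('kn',D,b,.165,.32,blk); allp.append(p)
np.savez('kn.npz',a=allp[0],b=allp[1])
w=f('blockside',T,(140,230,140,215),.03,.185,wood)
t=f('blocktop',T,(140,230,140,215),.176,.188,wood); rect(t)
w=f('blockfootS',S,(415,510,185,290),.0,.19,wood)
n=f('carton',T,(160,205,280,340),.03,.06); f('spice',T,(210,245,255,290),.07,.1)
f('oil',T,(250,295,100,160),.1,.3);
E
python3 m.py
```

```text
board 9620 med [ 0.5509 -0.0224  0.0154] min [ 0.4395 -0.1742  0.011 ] max [0.6849 0.1489 0.0198]
  rect mm [562.7 -12.7] [255.1 335.3] 0.47
tray 2995 med [ 0.5307 -0.3885  0.0076] min [ 0.3975 -0.4473  0.0043] max [ 0.6368 -0.3371  0.0192]
  rect mm [ 516.7 -392.3] [247.9 115.4] 0.75
pepT 39 med [0.5823 0.0168 0.1711] min [ 5.786e-01 -3.000e-04  1.579e-01] max [0.6144 0.041  0.1809]
  circ [0.6006 0.0205 0.0217]
pepT 164 med [0.5979 0.0206 0.1899] min [5.801e-01 2.000e-04 1.824e-01] max [0.6198 0.0396 0.1938]
  circ [0.5992 0.02   0.0169]
pepT 23 med [0.583  0.0125 0.1373] min [ 0.5777 -0.0022  0.13  ] max [0.6031 0.041  0.1389]
  circ [0.6007 0.0204 0.0228]
pepT 61 med [0.5987 0.0201 0.1982] min [0.5867 0.0087 0.195 ] max [0.6124 0.0321 0.2086]
  circ [0.5996 0.0202 0.0074]
pepS 148 med [0.618  0.0169 0.1676] min [ 6.001e-01 -4.000e-04  1.537e-01] max [0.6238 0.0403 0.1807]
  circ [0.6007 0.0214 0.0212]
pepS 120 med [0.6107 0.0194 0.1897] min [0.5907 0.0033 0.1826] max [0.6213 0.0399 0.1939]
  circ [0.6036 0.0211 0.0145]
pepS 80 med [0.6188 0.0191 0.1343] min [ 0.5984 -0.0013  0.12
[... 788 characters left out ...]
 0.2484]
kn 550 med [0.5619 0.3504 0.1973] min [0.5273 0.247  0.1672] max [0.5875 0.3692 0.2444]
blockside 3028 med [0.6366 0.3183 0.1469] min [0.5745 0.2401 0.0371] max [0.7453 0.3984 0.1796]
blocktop 228 med [0.626  0.3084 0.1782] min [0.6109 0.2437 0.1761] max [0.6397 0.3937 0.1825]
  rect mm [617.4 316.4] [ 38.8 158.1] 15.33
blockfootS 5151 med [0.6993 0.3271 0.0905] min [0.6203 0.2472 0.004 ] max [0.7755 0.4105 0.1755]
carton 1445 med [0.3233 0.3355 0.0448] min [0.2692 0.2983 0.035 ] max [0.3764 0.3762 0.049 ]
spice 366 med [0.4214 0.2222 0.0851] min [0.3968 0.1988 0.0776] max [0.444  0.247  0.0889]
oil 893 med [0.7604 0.0961 0.1757] min [0.7411 0.0673 0.1056] max [0.7916 0.1302 0.2619]
```

```bash
python3 - <<'E'
import cv2
a=cv2.imread('pics/top0.png')[130:240,130:240];b=cv2.imread('pics/scene0.png')[140:290,400:510]
a=cv2.resize(a,(400,400),interpolation=2);b=cv2.resize(b,(293,400),interpolation=2)
cv2.imwrite('pics/kz.png',cv2.hconcat([a,b]))
E
```

```text
(no output)
```

View pics/kz.png

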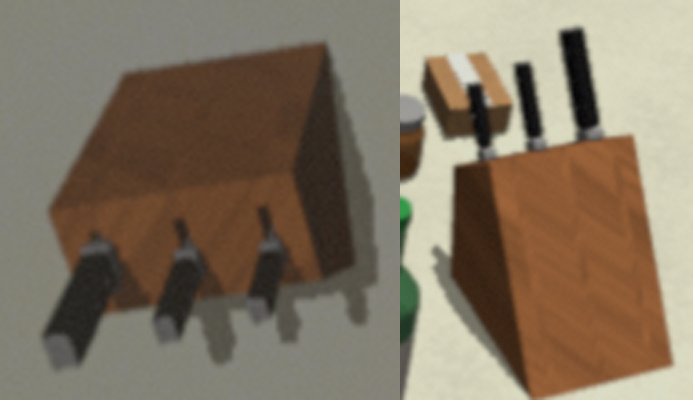

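The points fit the given sizes: the mill head reads 43 mm across at (0.600, 0.021), and the tray centre is (0.517, -0.392). I'll go above the pepper mill.

```bash
python3 -m creep '[[[0,0,0,0,0,0.04,1],[0,0,0,0,0,0.04,1],[0,0,0,0.019,0.030,0,1],[0,0,0,0.019,0.030,0,1],[0,0,0,0.019,0.030,0,1]]]' 60 >/dev/null
for i in 1 2 3; do python3 -m creep '[[[0,0,0,0.019,0.030,0,1],[0,0,0,0.019,0.030,0,1],[0,0,0,0.019,0.030,0,1],[0,0,0,0.019,0.030,0,1],[0,0,0,0.019,0.030,0,1]]]'; done
python3 -m creep '[[[0,0,0,0.019,0.030,0,1],[0,0,0,0.017,0.035,0,1],[0,0,0,0,0,0,1],[0,0,0,0,0,0,1]]]'
python3 - <<'E'
from h import *
a=np.load('kn.npz')
for k in 'ab':
    p=a[k]; p=p[(p[:,1]>.328)]
    s=p[(p[:,2]>.18)]
    # per-height centre
    for lo in np.arange(.17,.26,.02):
        q=s[(s[:,2]>lo)&(s[:,2]<lo+.02)]
        if len(q)>5: print(k,len(q),q.mean(0).round(4),np.percentile(q[:,1],[3,97]).round(4),np.percentile(q[:,0],[3,97]).round(4))
T=np.load('top0.npz')
P=T['P'][140:235,135:235].reshape(-1,3);c=T['px'][140:235,135:235].reshape(-1,3).astype(int)
# sloping slot face: plane fit; normal (-cos50 cos y,-cos50 sin y, sin50)
m=(c[:,0]>c[:,2]+30)&(P[:,2]>.05)&(P[:,2]<.20)
Q=P[m]; rng=np.random.default_rng(0)
for it in range(3):
    best=None
    for _ in range(1500):
        q=Q[rng.choice(len(Q),3,False)];n=np.cross(q[1]-q[0],q[2]-q[0])
        if np.linalg.norm(n)<1e-5: continue
        n/=np.linalg.norm(n)
        i=abs((Q-q[0])@n)<.003
        if best is None or i.sum()>best.sum(): best=i
    C=Q[best].mean(0);n=np.linalg.svd(Q[best]-C)[2][2]; n*=np.sign(n[2])
    print('plane',best.sum(),C.round(4),n.round(3),'yaw',np.degrees(np.arctan2(n[1],n[0])).round(1),'el',np.degrees(np.arcsin(n[2])).round(1)); Q=Q[~best]
E
```

```text
time_s: 1.1
eef_pos: [0.3748, -0.3427, 0.3111]
orientation: [-180.0, 0.0, 20.8]
wrist_force: [0.6, 0.3, 0.3]
grip_width: 0.0856
grip_force: 0.0
time_s: 1.6
eef_pos: [0.4697, -0.1928, 0.311]
orientation: [-180.0, 0.0, 20.8]
wrist_force: [0.4, 0.4, -0.9]
grip_width: 0.0851
grip_force: 0.0
time_s: 2.1
eef_pos: [0.5647, -0.0429, 0.3109]
orientation: [-180.0, 0.1, 20.8]
wrist_force: [-0.1, -0.5, 0.3]
grip_width: 0.0852
grip_force: 0.0
time_s: 2.5
eef_pos: [0.6001, 0.022, 0.3106]
orientation: [-180.0, 0.1, 21.0]
wrist_force: [-0.2, 0.1, 0.3]
grip_width: 0.0853
grip_force: 0.0
a 35 [0.5739 0.3608 0.1845] [0.3542 0.3728] [0.5544 0.5837]
a 81 [0.561  0.3584 0.2   ] [0.3516 0.3702] [0.5398 0.5769]
a 77 [0.5435 0.3555 0.2204] [0.3489 0.3668] [0.5221 0.5583]
a 91 [0.529  0.3546 0.24  ] [0.3478 0.3651] [0.513  0.5428]
b 36 [0.575  0.3616 0.1853] [0.3546 0.3705] [0.5594 0.5836]
b 76 [0.5635 0.3597 0.1998] [0.3522 0.3699] [0.5452 0.5769]
b 80 [0.5462 0.3575 0.22  ] [0.35  0.367] [0.5283 0.5603]
b 62 [0.5321 0.3553 0.2389] [0.348  0.3646] [0.5211 0.5406]
plane 1714 [0.6728 0.327  0.1227] [0.755 0.125 0.644] yaw 9.4 el 40.1
plane 1238 [0.6003 0.3068 0.1567] [-0.634 -0.1    0.767] yaw -171.1 el 50.1
plane 55 [0.6033 0.3121 0.1642] [-0.626 -0.099  0.774] yaw -171.0 el 50.7
```

```bash
python3 -m creep '[[[0,0,0,0,-0.001,-0.04,1],[0,0,0,0,0,-0.04,1],[0,0,0,0,0,-0.04,1],[0,0,0,0,0,-0.03,1],[0,0,0,0,0,-0.01,1]]]' 60 >/dev/null
python3 -m creep '[[[0,0,0,0,0,0,-1],[0,0,0,0,0,0,-1],[0,0,0,0,0,0,-1],[0,0,0,0,0,0,-1],[0,0,0,0,0,0,-1]]]' 60
python3 -m creep '[[[0,0,0,0,0,0,-1],[0,0,0,0,0,0,-1],[0,0,0,0,0,0.01,-1],[0,0,0,0,0,0.01,-1],[0,0,0,0,0,0.02,-1]]]' 60
```

```text
time_s: 3.5
eef_pos: [0.6018, 0.0204, 0.1535]
orientation: [180.0, -0.2, 20.9]
wrist_force: [-1.3, 1.1, 7.1]
grip_width: 0.0421
grip_force: 61.1
time_s: 4.0
eef_pos: [0.5993, 0.0195, 0.1913]
orientation: [-180.0, 0.2, 20.8]
wrist_force: [-0.2, -0.2, -2.5]
grip_width: 0.042
grip_force: 61.5
```

```bash
python3 -m creep '[[[0,0,0,0,-0.01,0.02,-1],[0,0,0,-0.002,-0.03,0,-1],[0,0,0,-0.003,-0.04,0,-1],[0,0,0,-0.003,-0.04,0,-1],[0,0,0,-0.003,-0.04,0,-1]]]' >/dev/null
python3 -m creep '[[[0,0,0,-0.003,-0.04,0,-1],[0,0,0,-0.003,-0.04,0,-1],[0,0,0,-0.003,-0.04,0,-1],[0,0,0,-0.003,-0.04,0,-1],[0,0,0,-0.001,-0.04,0,-1]]]' >/dev/null
python3 -m creep '[[[0,0,0,0,-0.03,0,-1],[0,0,0,0,-0.015,0,-1],[0,0,0,0,-0.007,0,-1],[0,0,0,0,0,0,-1],[0,0,0,0,0,0,-1]]]'
python3 - <<'E'
from h import *
px,P,im=cloud('scene'); cv2.imwrite('pics/s1.png',cv2.resize(px[150:290,140:260,::-1],None,fx=3,fy=3))
E
```

```text
time_s: 5.5
eef_pos: [0.5773, -0.3893, 0.2114]
orientation: [-179.9, -0.1, 21.0]
wrist_force: [0.1, 0.5, -3.4]
grip_width: 0.042
grip_force: 61.5
```

View pics/s1.png

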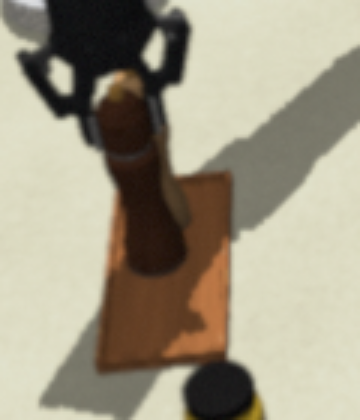

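The crop shows the mill held upright over the free half of the tray, with its foot at about (155,265). Next I'll lower it.

```bash
python3 -m creep '[[[0,0,0,-0.001,-0.002,-0.02,-1],[0,0,0,0,0,-0.02,-1],[0,0,0,0,0,-0.015,-1],[0,0,0,0,0,-0.006,-1],[0,0,0,0,0,0,-1]]]' >/dev/null
python3 -m creep '[[[0,0,0,0,0,-0.003,-1],[0,0,0,0,0,-0.002,-1],[0,0,0,0,0,0,-1]]]'
```

```text
time_s: 6.35
eef_pos: [0.5756, -0.3942, 0.1457]
orientation: [180.0, -0.0, 20.8]
wrist_force: [-0.4, -1.1, -3.4]
grip_width: 0.0423
grip_force: 61.6
```

```bash
python3 -m creep '[[[0,0,0,0,0,-0.001,-1],[0,0,0,0,0,0,-1]]]'; python3 -m creep '[[[0,0,0,0,0,-0.001,-1],[0,0,0,0,0,0,-1]]]';  python3 -m creep '[[[0,0,0,0,0,-0.001,-1],[0,0,0,0,0,0,-1]]]'
```

```text
time_s: 6.55
eef_pos: [0.5757, -0.3943, 0.1447]
orientation: [180.0, -0.0, 20.8]
wrist_force: [0.6, 0.4, -2.2]
grip_width: 0.0416
grip_force: 61.5
time_s: 6.75
eef_pos: [0.576, -0.3942, 0.1446]
orientation: [179.9, -0.1, 20.8]
wrist_force: [-1.0, 1.5, 4.1]
grip_width: 0.0423
grip_force: 62.4
time_s: 6.95
eef_pos: [0.5763, -0.3941, 0.1445]
orientation: [179.9, -0.1, 20.8]
wrist_force: [-1.9, 2.6, 10.5]
grip_width: 0.0421
grip_force: 63.1
```

Contact at 0.1446 as predicted. I'll release and lift.

```bash
python3 -m creep '[[[0,0,0,0,0,0.002,-1],[0,0,0,0,0,0,0.3],[0,0,0,0,0,0,0.6],[0,0,0,0,0,0,1],[0,0,0,0,0,0,1]]]' 
python3 -m creep '[[[0,0,0,0,0,0,1],[0,0,0,0,0,0.02,1],[0,0,0,0,0,0.04,1],[0,0,0,0,0,0.05,1],[0,0,0,0,0,0.05,1]]]' 
python3 - <<'E'
from h import *
px,P,im=cloud('scene')
Q=P[100:300,130:280].reshape(-1,3)
for lo,hi in((.144,.172),(.118,.13),(.02,.05)):
    q=Q[(Q[:,2]>lo)&(Q[:,2]<hi)&(abs(Q[:,0]-.575)<.05)&(abs(Q[:,1]+.393)<.05)]
    print(len(q),q.min(0).round(4),q.max(0).round(4),q.mean(0).round(4))
cv2.imwrite('pics/s2.png',px[...,::-1])
E
```

```text
time_s: 7.45
eef_pos: [0.5754, -0.3942, 0.1442]
orientation: [180.0, 0.0, 20.8]
wrist_force: [0.4, 0.7, -0.2]
grip_width: 0.0856
grip_force: 0.0
time_s: 7.95
eef_pos: [0.575, -0.3939, 0.3057]
orientation: [-180.0, 0.0, 20.9]
wrist_force: [0.8, -0.3, 0.5]
grip_width: 0.0853
grip_force: 0.0
159 [ 0.561  -0.4159  0.144 ] [ 0.5978 -0.3706  0.1718] [ 0.5891 -0.3901  0.1589]
76 [ 0.5702 -0.4155  0.1182] [ 0.5999 -0.3693  0.1297] [ 0.5904 -0.391   0.1246]
189 [ 0.5628 -0.4196  0.0202] [ 0.6036 -0.3666  0.05  ] [ 0.5912 -0.3895  0.0348]
```

View pics/s2.png

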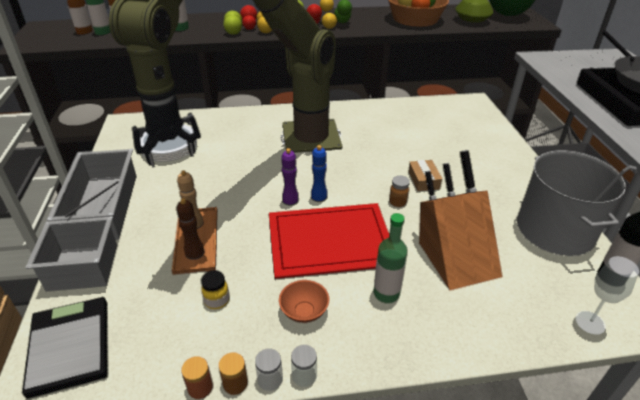

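The mill stands upright and released at (190,240), beside the salt mill. Next I'll transit to the chef's knife (block yaw 9.2°) with the gripper half shut and tilted 20°.

```bash

for i in 1 2; do python3 -m creep '[[[0,0,-0.02,0,0.04,0.003,1],[0,0,-0.02,0,0.04,0.003,1],[0,0,-0.02,0,0.04,0.003,0.5],[0,0,-0.02,0,0.04,0.003,0.2],[0,0,-0.02,0,0.04,0.003,-0.05]]]' >/dev/null; done
python3 -m creep '[[[-0.0062,0.0383,0,0,0.04,0,-0.05],[-0.0062,0.0383,0,0,0.04,0,-0.05],[-0.0062,0.0383,0,0,0.04,0,-0.05],[-0.0062,0.0383,0,0,0.04,0,-0.05],[-0.0062,0.0383,0,0,0.04,0,-0.05]]]'
python3 -m creep '[[[-0.0062,0.0383,0,0,0.04,0,-0.05],[-0.0062,0.0383,0,0,0.04,0,-0.05],[-0.0062,0.0383,0,0,0.04,0,-0.05],[-0.0062,0.0383,0,0,0.035,0,-0.05],[0,0,0,0,0,0,-0.05]]]'
python3 - <<'E'
from h import *
s=env.read_state(); print(s['qpos'].round(1),s['eef_pos'],s['orientation'])
print(att(s['orientation']).round(3))
px,P,im=cloud('wrist'); cv2.imwrite('pics/w1.png',px[...,::-1]); np.savez('w1.npz',px=px,P=P)
E
```

```text
time_s: 9.5
eef_pos: [0.5753, 0.2075, 0.3343]
orientation: [-180.0, 11.2, 9.4]
wrist_force: [1.6, 0.5, -0.3]
grip_width: 0.0405
grip_force: 0.0
time_s: 10.0
eef_pos: [0.573, 0.3671, 0.3308]
orientation: [-179.7, 20.3, 9.9]
wrist_force: [-0.8, 0.7, -1.1]
grip_width: 0.0404
grip_force: 0.0
[ -28.1   52.5  -14.6   45.4    1.6  100.8 -119. ] [0.57304435 0.36711752 0.33081552] [-179.69753876   20.29189375    9.88959144]
[[ 0.924  0.17  -0.343]
 [ 0.161 -0.985 -0.054]
 [-0.347 -0.005 -0.938]]
```

View pics/w1.png

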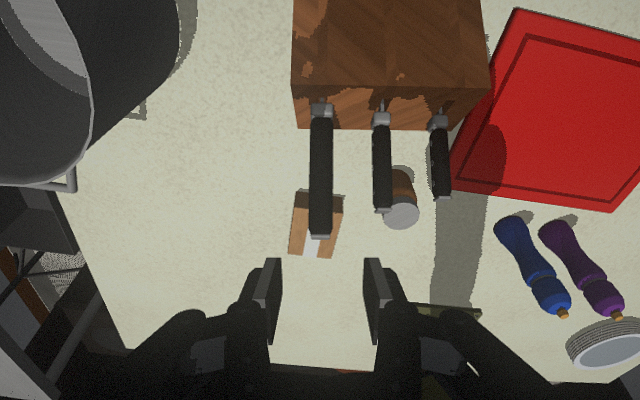

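The wrist view shows the chef's handle at (320,115-235), with the fingers below it. I'll refine the grasp from this cloud.

```bash
python3 - <<'E'
from h import *
D=np.load('w1.npz');P=D['P'];px=D['px'].astype(int)
s=env.read_state(); Rt=att(s['orientation'])
yaw=np.radians(9.2);c,sn=np.cos(np.radians(50)),np.sin(np.radians(50))
Rb=R.from_euler('z',yaw).as_matrix(); X=Rb@[c,0,-sn];Y=Rb@[0,1,0];Z=Rb@[sn,0,c]
Q=P[100:245,298:345].reshape(-1,3);C=px[100:245,298:345].reshape(-1,3)
m=(C.max(1)<60)&(Q[:,2]>.15); Q=Q[m]
print(len(Q),Q.min(0).round(4),Q.max(0).round(4))
# top-side handle points: fit direction
for i in range(2):
    c0=np.median(Q,0);d=np.linalg.svd(Q-c0,full_matrices=False)[2][0]; d*=-np.sign(d[2])
    r=np.linalg.norm(np.cross(Q-c0,d),axis=1); Q=Q[r<.016]
print('dir',d.round(3),'X',X.round(3),'yaw',np.degrees(np.arctan2(d[1],d[0])),'el',np.degrees(np.arcsin(-d[2])))
q=np.stack([Q@X,Q@Y,Q@Z],1); print(np.percentile(q,[2,50,98],0).round(4))
butt=np.percentile(q[:,0],1.); yc=(np.percentile(q[:,1],3)+np.percentile(q[:,1],97))/2; top=np.median(q[:,2])
G=(butt+.047)*X+yc*Y+(top-.014)*Z; print('G',G.round(4))
zt=Rb@[-np.sin(np.radians(20)),0,-np.cos(np.radians(20))]
T=G+.0187*zt; print('TCP',T.round(4),'zt',zt.round(3),'delta',(T-s['eef_pos']).round(4))
Rg=Rb@R.from_euler('xyz',[180,20,0],degrees=True).as_matrix(); print('rot to go',R.from_matrix(Rg@Rt.T).as_rotvec().round(4))
E
```

```text
2614 [0.5187 0.3524 0.1587] [0.5959 0.3793 0.2511]
dir [ 0.636  0.1   -0.765] X [ 0.635  0.103 -0.766] yaw 8.90684422575608 el 49.910395909357554
[[0.1785 0.264  0.5981]
 [0.2236 0.2728 0.6023]
 [0.274  0.2819 0.6041]]
G [0.5438 0.3645 0.206 ]
TCP [0.5375 0.3635 0.1884] zt [-0.338 -0.055 -0.94 ] delta [-0.0367 -0.0003 -0.1434]
rot to go [-0.0014 -0.0031 -0.0073]
```

```bash

python3 -m creep '[[[0,-0.003,-0.007,0.015,0.006,0,-0.05],[0,0,0,-0.0135,-0.002,-0.0375,-0.05],[0,0,0,-0.0135,-0.002,-0.0375,-0.05],[0,0,0,-0.010,-0.002,-0.028,-0.05],[0,0,0,0,0,0,-0.05]]]' 
python3 - <<'E'
from h import *
px,P,im=cloud('wrist'); cv2.imwrite('pics/w2.png',px[...,::-1])
s=env.read_state(); print((np.array([.5375,.363,.1884])-s['eef_pos']).round(4),s['eef_pos'],s['orientation'])
E
```

```text
time_s: 10.55
eef_pos: [0.5507, 0.3574, 0.2282]
orientation: [179.7, 20.3, 8.9]
wrist_force: [0.8, -0.4, 0.6]
grip_width: 0.0406
grip_force: 0.0
[-0.0154  0.0043 -0.0424] [0.55292724 0.35871608 0.23082458] [179.87660453  19.99239349   8.88382693]
```

View pics/w2.png

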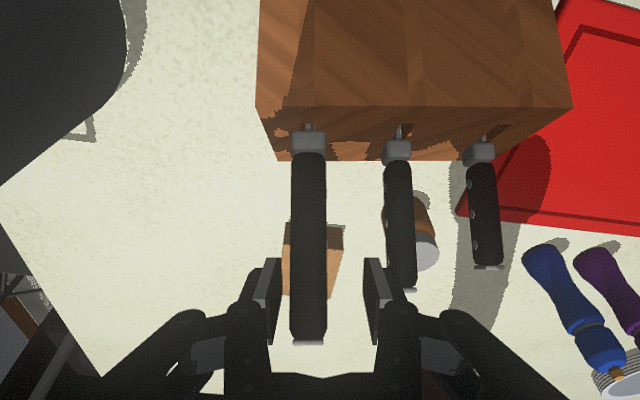

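The fingers straddle the chef's handle (column 309, against finger centre 321), which agrees with the 4-5 mm shift in +y. I'll close in, grip, and test with a short pull.

```bash

python3 -m creep '[[[0,0,0,0,0.005,0,-0.05],[0,0,0,-0.006,0,-0.0165,-0.05],[0,0,0,-0.006,0,-0.0165,-0.05],[0,0,0,-0.003,0,-0.009,-0.05],[0,0,0,0,0,0,-0.05]]]' 100
python3 -m creep '[[[0,0,0,0,0,0,-0.4],[0,0,0,0,0,0,-1],[0,0,0,0,0,0,-1],[0,0,0,0,0,0,-1],[0,0,0,0,0,0,-1]]]' 100
python3 -m creep '[[[0,0,0,0,0,0,-1],[0,0,0,-0.0032,-0.0005,0.0038,-1],[0,0,0,-0.0064,-0.001,0.0077,-1],[0,0,0,-0.0064,-0.001,0.0077,-1],[0,0,0,0,0,0,-1]]]'
```

```text
time_s: 11.1
eef_pos: [0.5386, 0.3662, 0.1895]
orientation: [-180.0, 19.8, 9.0]
wrist_force: [-0.2, 0.2, -0.3]
grip_width: 0.0406
grip_force: 0.0
time_s: 11.6
eef_pos: [0.5396, 0.3662, 0.1907]
orientation: [-179.9, 19.7, 9.0]
wrist_force: [0.9, -0.6, 5.4]
grip_width: 0.0181
grip_force: 97.8
time_s: 12.1
eef_pos: [0.5229, 0.3636, 0.2101]
orientation: [-179.9, 19.7, 9.0]
wrist_force: [3.1, -0.4, 6.2]
grip_width: 0.0184
grip_force: 98.0
```

```bash

for i in 1 2; do python3 -m creep '[[[0,0,0,-0.0127,-0.002,0.0153,-1],[0,0,0,-0.0127,-0.002,0.0153,-1],[0,0,0,-0.0127,-0.002,0.0153,-1],[0,0,0,-0.0127,-0.002,0.0153,-1],[0,0,0,0,0,0,-1]]]';done
python3 - <<'E'
from h import *
s=env.read_state(); print(s['qpos'].round(1))
px,P,im=cloud('scene'); cv2.imwrite('pics/s3.png',px[...,::-1])
E
```

```text
time_s: 12.6
eef_pos: [0.4695, 0.3554, 0.2713]
orientation: [-180.0, 20.0, 9.1]
wrist_force: [-0.4, -0.2, -2.2]
grip_width: 0.0189
grip_force: 97.7
time_s: 13.1
eef_pos: [0.4195, 0.3482, 0.3317]
orientation: [-179.9, 19.9, 9.1]
wrist_force: [0.1, 0.3, -1.7]
grip_width: 0.0182
grip_force: 97.9
[ -29.5   37.2  -17.3   79.5   -1.3   80.8 -125.4]
```

View pics/s3.png

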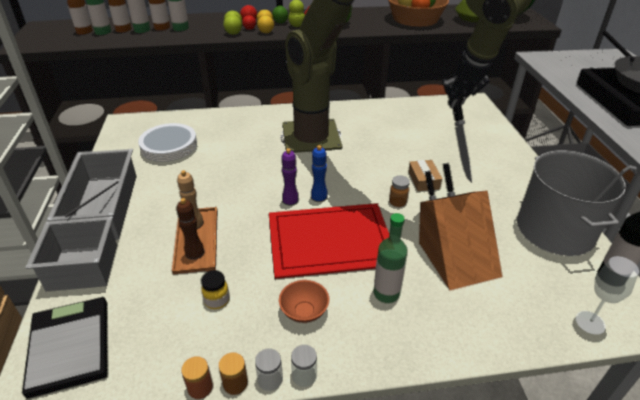

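The knife is out cleanly and the bystanders have not moved. I'll lift it and level the blade with 50° of pitch.

```bash

python3 -m creep '[[[0,0,0,0,0,0.03,-1],[0,0,0,0,0,0.03,-1],[0.0175,-0.1077,0,0,0,0,-1],[0.0175,-0.1077,0,0,0,0,-1],[0.0175,-0.1077,0,0,0,0,-1]]]'
python3 -m creep '[[[0.0175,-0.1077,0,0,0,0,-1],[0.0175,-0.1077,0,0,0,0,-1],[0.0175,-0.1077,0,0,0,0,-1],[0.0175,-0.1077,0,0,0,0,-1],[0.0175,-0.1077,0,0,0,0,-1]]]'
python3 -m creep '[[[0,0,0,0,0,0,-1],[0,0,0,0,0,0,-1]]]'
python3 - <<'E'
from h import *
s=env.read_state(); print(s['qpos'].round(1))
# knife z axis if rigid in grip, and blue/purple mills
P=np.load('top0.npz')['P'][280:305,305:372].reshape(-1,3);P=P[(P[:,2]>.12)];print('mills',P.min(0),P.max(0))
E
```

```text
time_s: 13.65
eef_pos: [0.4217, 0.3472, 0.3894]
orientation: [-179.9, 1.0, 9.0]
wrist_force: [-0.2, -0.7, -2.1]
grip_width: 0.0187
grip_force: 98.0
time_s: 14.15
eef_pos: [0.4208, 0.3466, 0.3852]
orientation: [179.6, -25.3, 9.2]
wrist_force: [0.2, 0.5, -3.5]
grip_width: 0.0185
grip_force: 98.0
time_s: 14.35
eef_pos: [0.4209, 0.349, 0.386]
orientation: [179.6, -25.2, 9.3]
wrist_force: [0.8, -0.7, -1.0]
grip_width: 0.0183
grip_force: 98.0
[ -64.2   15.6   11.5  110.9   24.    38.1 -151.4]
mills [ 0.34421963 -0.13183427  0.12080105] [0.39311608 0.00306939 0.19513793]
```

q7 is near its limit at -151°. Moving toward -y should relieve it, so I'll step carefully.

```bash

python3 -m creep '[[[0,0,0.03,0,-0.02,0,-1],[0,0,0.03,0,-0.03,0,-1],[0,0,0,0,-0.03,0,-1]]]'
python3 -c "
from h import *
print(env.read_state()['qpos'].round(1))"
```

```text
time_s: 14.65
eef_pos: [0.4231, 0.266, 0.3869]
orientation: [179.7, -25.3, 12.5]
wrist_force: [0.5, -1.4, -2.3]
grip_width: 0.0186
grip_force: 98.1
[ -55.9    9.8   10.8  118.8   22.8   32.2 -140.5]
```

```bash

python3 -m creep '[[[0,0,0,0.005,-0.03,0,-1],[0,0,0,0.01,-0.03,-0.01,-1],[0,0,0,0.01,-0.03,-0.02,-1],[0,0,0,0.01,-0.03,-0.02,-1],[0,0,0,0.01,-0.03,-0.02,-1]]]'
python3 -c "
from h import *
print(env.read_state()['qpos'].round(1))"
```

```text
time_s: 15.15
eef_pos: [0.4683, 0.1157, 0.3166]
orientation: [179.8, -25.3, 12.4]
wrist_force: [1.4, 1.0, -2.0]
grip_width: 0.0188
grip_force: 98.1
[ -28.2   13.5    7.3  130.2   11.8   11.6 -110.2]
```

```bash

python3 -m creep '[[[0,0,-0.05,0,0,-0.02,-1],[0,0,-0.08,0,0,-0.03,-1],[0,0,-0.08,0,0,-0.03,-1],[0,0,-0.08,0,0,-0.02,-1]]]'
python3 -c "
from h import *
print(env.read_state()['qpos'].round(1))"
```

```text
time_s: 15.55
eef_pos: [0.4738, 0.1185, 0.2476]
orientation: [179.2, -23.9, -1.6]
wrist_force: [0.9, 0.1, -2.6]
grip_width: 0.0184
grip_force: 98.3
[ -43.5   24.4   23.1  133.8   36.6    2.6 -152.1]
```

Pointing the knife ahead runs q6 and q7 to their limits. Turning it the other way, with the tip to +y and the handle on the -y side, frees both. I'll rise and turn counter-clockwise.

```bash

python3 -m creep '[[[0,0,0.05,0.0,0,0.02,-1],[0,0,0.08,0.0,0,0.03,-1],[0,0,0.08,0,0,0.03,-1],[0,0,0.08,0,0,0.02,-1]]]'
python3 -c "
from h import *
print(env.read_state()['qpos'].round(1))"
python3 -m creep '[[[0,0,0.06,0.01,-0.01,0.01,-1],[0,0,0.08,0.01,-0.02,0.01,-1],[0,0,0.08,0.01,-0.02,0.01,-1]]]'
python3 -c "
from h import *
print(env.read_state()['qpos'].round(1))"
```

```text
time_s: 15.95
eef_pos: [0.4742, 0.1201, 0.3466]
orientation: [179.5, -24.1, 14.4]
wrist_force: [0.6, 0.2, -2.0]
grip_width: 0.0183
grip_force: 98.5
[  -9.2   11.8  -16.   124.3   21.1   21.9 -117.9]
time_s: 16.25
eef_pos: [0.5015, 0.0731, 0.3729]
orientation: [179.5, -24.0, 26.0]
wrist_force: [-0.3, -0.5, -3.2]
grip_width: 0.0185
grip_force: 98.5
[ 14.8  13.1 -30.5 117.6   4.6  27.5 -81.4]
```

```bash

python3 -m creep '[[[0,0,0.09,0.006,-0.015,0,-1],[0,0,0.09,0.006,-0.015,0,-1],[0,0,0.09,0.006,-0.015,0,-1],[0,0,0.09,0.006,-0.015,0,-1]]]'
python3 -c "
from h import *
print(env.read_state()['qpos'].round(1))"
python3 -m creep '[[[0,0,0.09,0.006,-0.015,0,-1],[0,0,0.09,0.006,-0.015,0,-1],[0,0,0.09,0.006,-0.015,0,-1],[0,0,0.09,0.006,-0.015,0,-1]]]'
python3 -c "
from h import *
print(env.read_state()['qpos'].round(1))"
```

```text
time_s: 16.65
eef_pos: [0.5253, 0.0114, 0.3729]
orientation: [179.4, -24.1, 46.5]
wrist_force: [-0.1, 0.7, -2.7]
grip_width: 0.0187
grip_force: 98.5
[ 36.6  20.7 -44.1 109.4  -2.6  37.  -45. ]
time_s: 17.05
eef_pos: [0.5491, -0.0496, 0.3731]
orientation: [179.3, -24.1, 67.1]
wrist_force: [1.1, 0.3, -2.8]
grip_width: 0.0185
grip_force: 98.5
[ 45.3  30.3 -50.5  96.9   1.1  52.5 -22.6]
```

```bash

python3 -m creep '[[[0.046,-0.02,0,-0.005,-0.02,0,-1],[0.046,-0.02,0,-0.005,-0.02,0,-1],[0,0,0,-0.005,-0.01,-0.03,-1],[0,0,0,0,0,-0.04,-1],[0,0,0,0,0,-0.04,-1]]]'
python3 -m creep '[[[0,0,0,0,0,0,-1],[0,0,0,0,0,0,-1]]]' >/dev/null
python3 - <<'E'
from h import *
s=env.read_state(); print(s['qpos'].round(1),s['eef_pos'],s['orientation'])
for n in('top','scene'):
    px,P,im=cloud(n); np.savez(n+'4.npz',px=px,P=P)
    Q=P.reshape(-1,3);C=px.reshape(-1,3).astype(int)
    m=(Q[:,2]>.12)&(Q[:,2]<.36)&(Q[:,0]>.5)&(Q[:,0]<.68)&(Q[:,1]>-.045)&(Q[:,1]<.16);q=Q[m];print(n,len(q),q.min(0),q.max(0))
    if len(q)>20:
        c=np.median(q,0);d=np.linalg.svd(q-c,full_matrices=False)[2];print(c,d[0].round(3),'normal',d[2].round(3))
    cv2.imwrite('pics/'+n+'4.png',px[...,::-1])
E
```

```text
time_s: 17.55
eef_pos: [0.5345, -0.1, 0.2623]
orientation: [179.0, -29.9, 66.9]
wrist_force: [0.4, -0.1, -1.8]
grip_width: 0.0187
grip_force: 98.7
[ 52.7  40.5 -50.6 106.2   1.6  38.2 -12.6] [ 0.53435113 -0.09713972  0.26336539] [179.20239251 -29.87109937  67.01812494]
top 292 [ 0.55036253 -0.04462164  0.24598323] [0.62285804 0.09870339 0.29376462]
[0.58689741 0.01947114 0.28117289] [-0.402 -0.915 -0.022] normal [ 0.916 -0.402 -0.014]
scene 815 [ 0.55413236 -0.04499528  0.24538429] [0.62447561 0.101016   0.29205812]
[0.58912419 0.01959418 0.2712659 ] [0.397 0.918 0.025] normal [ 0.917 -0.397  0.022]
```

View pics/scene4.png

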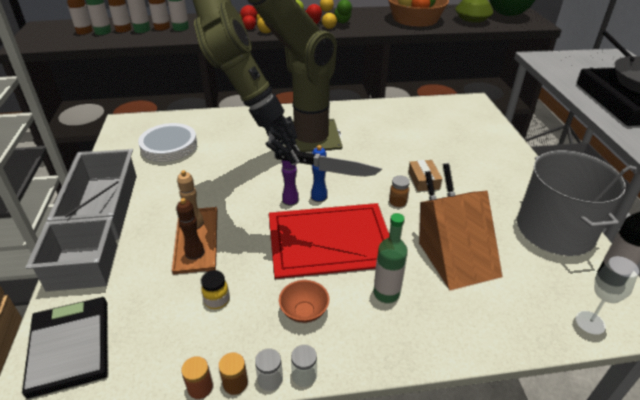

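The knife is level, edge down, with its middle at (0.588, 0.02) over the board. The edge is at z≈0.248, so I'll lower it 0.153.

```bash

python3 -m creep '[[[0,0,0,0,0,-0.03,-1],[0,0,0,0,0,-0.04,-1],[0,0,0,0,0,-0.03,-1],[0,0,0,0,0,-0.02,-1]]]'
python3 -c "
from h import *
print(env.read_state()['qpos'].round(1))"
python3 -m creep '[[[0,0,0,0,0,-0.02,-1],[0,0,0,0,0,-0.013,-1],[0,0,0,0,0,0,-1],[0,0,0,0,0,0,-1],[0,0,0,0,0,0,-1]]]'
python3 - <<'E'
from h import *
s=env.read_state(); print(s['qpos'].round(1),s['eef_pos'],s['orientation'])
px,P,im=cloud('scene');Q=P.reshape(-1,3)
m=(Q[:,2]>.06)&(Q[:,2]<.2)&(Q[:,0]>.5)&(Q[:,0]<.68)&(Q[:,1]>-.035)&(Q[:,1]<.16);q=Q[m];print(len(q),q.min(0),q.max(0))
c=np.median(q,0);d=np.linalg.svd(q-c,full_matrices=False)[2];print(c,d[0].round(3),'normal',d[2].round(3))
cv2.imwrite('pics/s5.png',px[...,::-1])
E
```

```text
time_s: 18.25
eef_pos: [0.5348, -0.0959, 0.1421]
orientation: [179.1, -29.7, 67.2]
wrist_force: [-0.3, 0.0, -1.6]
grip_width: 0.0181
grip_force: 98.5
[ 48.2  50.4 -43.9 111.9   7.2  23.3 -11.7]
time_s: 18.75
eef_pos: [0.5346, -0.0953, 0.1102]
orientation: [179.1, -29.7, 67.3]
wrist_force: [0.1, -0.4, -1.7]
grip_width: 0.0185
grip_force: 98.5
[ 47.1  53.3 -42.  112.7   8.6  19.7 -11.4] [ 0.53463118 -0.09533117  0.11023257] [179.10563958 -29.69103619  67.28145165]
604 [ 0.56080984 -0.03451506  0.09050718] [0.62313334 0.10172624 0.13742427]
[0.59029872 0.02519116 0.11630916] [0.394 0.919 0.028] normal [ 0.919 -0.394  0.015]
```

View pics/s5.png

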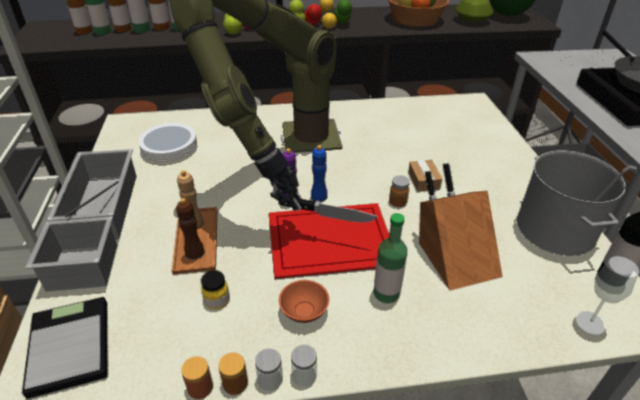

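The blade is level over the board at (345,213) with its edge about 8 cm up. The pepper mill stands on the tray at (190,235), and everything else is in place. I'm handing in.

```bash
python3 -c "
from plant import env
print(env.hand_in())"
```

```text
the job is handed in; nothing more can be done
None
```

The job is handed in: the pepper mill stands released on the tray beside the salt mill, and the chef's knife is held level, edge down, about 8 cm above the board; no verdict came back on hand-in.

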